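# Drop a sweet into the blue cup with the trigger dispenser

## Robot

A 6-joint arm with a two-finger parallel gripper is mounted at the origin on the work surface. World frame = base frame: x ahead of the robot, y to its left, z up, the work surface at z = 0. Lengths are in m, angles in rad, forces in N, time in s.
With the tool pointing down it reaches from about 0.35 to 0.8 m from the base axis. Payload 7.3 kg.
Tool frame: the origin (TCP) lies on the front face of the gripper's body, between the roots of the fingers; the fingertips stand 73 mm ahead of it and the grasp point (between the pads) lies 54 mm ahead of it; z points along the fingers, y is the direction in which the jaws open and shut (so a half turn about z gives the same grasp; the last joint's range is limited). The gripper opens to 85 mm and grips with 20 to 120 N. Pads are 22 mm wide; open, the fingers measure 114 mm over their backs; the gripper's body (76 mm by 85 mm) begins 54 mm behind the grasp point. The pads swing forward as they close: fully open they stand 13 mm farther back than shut.
Start: joints at [1.004, 0.342, 1.524, -0, 1.275, -0.146], TCP at [0.214, 0.479, 0.304] pointing down, gripper open.
Joint ranges: [-2.53, 2.53], [-0.77, 2.02], [0.04, 2.7], [-1, 4.14], [0.28, 2.66], [-3.11, 3.11]. Speed limits (rad/s): [2.57, 2.57, 3.14, 3.14, 3.14, 3.14].

## Interface

Orientations are given as a 3x3 rotation matrix whose columns are the frame's x, y, z axes.
In Python, from bench import * gives the robot as it stands.
- The arm moves only by the tool move_arm, never from a script. Its arguments are lists of equal length, an entry for each row: "offset": the shift along the tool's x, y, z each as a share of 5 cm, from -1 to 1, a list of three; "delta_rot": the turn, a rotation vector about the tool's x, y, z each as a share of 5 degrees, from -1 to 1, a list of three. In form: {"offset": [[x, y, z], ...], "delta_rot": [[ax, ay, az], ...]}. A call has 1 to 20 rows; each row shifts and turns the commanded pose from where the row before left it, along the tool's axes as they then stand; what a row does not reach is not made up. A row lasts 1/8 s, in which the tool goes at most 62.5 mm and 10.7 degrees, less where a joint would pass 70% of its speed; a pose out of reach is approached as far as the arm can. A call with a number of a shift or a turn outside -1 to 1 is refused whole. A call with a gripper value outside its range is refused whole. "fingers" is the gripper's target within -1 to 1 (shut at 1, half-way at 0, fully open at -1), set as the call begins (left out, the last holds). The fingers move at their own pace and stop on an object; "force" is the grip in N (left out, the last holds). Time passes only in rows, so rows that do not move let the fingers close. It gives the time, the measured TCP pose, the force and the opening at its end, in the units of the state.
- state(): the state, without advancing time (a new reading comes with each control period).
- camera(name): name is "scene" or "top"; returns a dict with "frame" (480x640x3 uint8, red, green, blue), "camera_matrix" (3x3 intrinsics, pixels), "R" (3x3) and "t" (3): a world point X has camera coordinates R X + t. Camera axes: x right, y down, z forward; pixel columns grow to the right and rows downward; lengths in m; the calibration is good to about 2 mm. A picture is of the moment at which its call begins. There is no depth.
- finish_job(): hands the job in, once; it reports no verdict.
Trained networks look in a picture, given as the dict that the camera call returned (one of the last four; its "shot" number tells which), for a name from the list of things; names that differ only in an ending like _2 or _b are one class to them, and where a whole thing is asked for, a point or a joint stands for the part that bears it (a point fixed in the world has none). Each returns a list of dicts, best first, with "score" (0 to 1); they miss things now and then, are a little off and sometimes report something else, mostly with a low value. They report only what shows in the picture. A call takes as long as a camera call. They do not tell look-alikes from the thing itself.
- boxes_of(name, picture): "pixel" ([row, column] in pixels, amid what is visible of it).
- regions_of(name, picture): "pixels" (480x640 bool, what is visible of it) and "pixel" ([row, column] in pixels, amid what is visible of it).
The state is a dict: "time": time; "joint_pos": joint angles; "joint_velocities": joint speeds; "joint_torque": joint torques, N m; "tool_pos": TCP position; "eef_rot": TCP orientation; "force": force on the tool from outside, world axes, zero at the start; "torque": the same for the moment, N m; "grip_width": opening from 0.0 (shut) to 1.0 (fully open).
Only numpy, scipy, OpenCV 4.12 (cv2) and the standard library are available. Lean on these libraries where they do the work, as an engineer would, in place of code of your own. Each camera call takes 0.05 s, during which the arm holds its last target.

## Task

Turn the revolving tray until the blue cup stands still, centred under the clear drop tube. Then squeeze the dispenser's orange trigger fully home against its grip so that the red sweet falls into the blue cup, and let the trigger spring all the way back. Leave the other cups standing in their pockets and do not disturb the mug, the glass and the dish nearby.

Things in the scene. Friction and masses are not known exactly. Their poses are not given: they have to be found in the camera images.
- tray_handle (a point): Centre of the black bar handle that turns the round wooden tray: 56 long (its x), 14 thick (its y), 32 tall, centre 124 above the table, on the tray's upright axis; the frame turns with the tray. Tray 290 across, top 24 above the table; three cup pockets with 6 high rims, 100 from the axis, 120 degrees apart. Turns either way, friction 0.06 N m, stays where left.
- tray (a joint): Angle turned by the tray since the start, rad, positive counter-clockwise from above; range -6.5 to 6.5
- cup_blue_center (a point): Centre (half-way up) of the loose dark blue cup: 55 tall, 66 across the rim, 52 across the foot, wall 4, open on top. It stands in one of the three tray pockets, rim 79 above the table.
- cup_white_center (a point): The same for the white cup
- cup_yellow_center (a point): The same for the yellow cup
- tube_mouth (a point): Centre of the lower mouth (98 above the table) of the clear square drop tube, 36 wide, top 148 high, 100 from the tray's axis. A steel shutter closes it below; squeezing the trigger slides it 40 towards the white housing, and the sweet drops at about three quarters. The tube is held by arms from the housing, which stands 180 from the tray's axis and is 160 high.
- sweet_center (a point): Centre of the hard red ball-shaped sweet, 26 across, lying in the drop tube on the shutter at the start
- grip (a point): Where to squeeze: on the centre line of the fixed black grip, 75 from its root on the housing's front. Bar 18 thick (its y), 26 wide (its x), ending 25 beyond this point. Its z points out along the grip to the free end: up and towards the robot, 31 degrees from vertical. The orange trigger lies along its -y side. Reach it along its own axis, below and in front of the clear guard.
- trigger (a joint): Orange lever 85 long, 9 thick, 22 wide, hinged beside the grip's root; 0 at rest, grows as squeezed towards the grip (+y of the grip frame), stop at 0.2 rad. Spring return: at point grip 4 N at rest, 10 N squeezed. There its outer face is 33 from the grip's centre line at rest (tip 37), 20 squeezed; squeezed home both measure 29, their middle 5.5 to -y of that line (the grip does not give).
- mug_center (a point): Centre of a loose cream mug, 76 across with a handle at its side, 85 tall; a bystander
- tumbler_center (a point): Centre of a loose drinking glass, 64 across, 120 tall; a bystander
- dish_center (a point): Centre of a loose round covered cream dish, 120 across, 50 tall; a bystander
- guard_edge (a point): Middle of the blue front edge of the clear splash guard over the grip: a fixed level sheet 160 wide, 6 thick (edge 10), 303 above the table, 26 out from the housing's front face and running back 146 from there (away from the robot) to two posts
Things that resemble listed ones, but are neither listed nor needed, are in the scene too. There is more than one size of the part that bears cup_blue_center; the job needs the smaller.

How it is judged:
By the outcome, as a careful person would: the job done as asked, in the order asked, and still so for the second after the job is handed in, with the robot touching nothing.
It also fails if it takes over 64 s, if anything falls off the work surface, if the arm or the gripper's body presses on something with over 40 N, if the wrist force passes 120 N, or if a joint passes its speed limit or range.

## Working session

There is one attempt and no reset: what is moved stays moved. The work goes in short steps, Python scripts to look and compute and a tool call to move; the robot and the scene stay as the last step left them, time stands still between calls to the robot, and variables do not carry over. Pictures are saved under pics/ and viewed, and the job is handed in when it is done.

Besides the shell and the picture viewer there is one more tool, called after ">>>" as name(argument=value, ...), one argument or row to a line, values as JSON. move_arm: Moves the arm, as the interface text tells. Shift numbers are shares of 5 cm and turn numbers shares of 5 degrees, none past 1 either way. Its arguments: {"type":"object","properties":{"offset":{"type":"array"},"delta_rot":{"type":"array"},"fingers":{"type":"number"},"force":{"type":"number"}},"required":["offset","delta_rot"]}

```bash
mkdir -p pics; ls
cat > h.py <<'E'
from bench import *
import numpy as np, cv2
def save(p,n):
    cv2.imwrite('pics/'+n+'.png',cv2.cvtColor(p['frame'],cv2.COLOR_RGB2BGR))
def ray(p,px):
    K=p['camera_matrix'];R=np.array(p['R']);t=np.array(p['t'])
    d=R.T@np.linalg.solve(K,[px[1],px[0],1.]);return -R.T@t,d
def atz(p,px,z):
    c,d=ray(p,px);return c+d*(z-c[2])/d[2]
def proj(p,X):
    c=np.array(p['R'])@np.array(X)+np.array(p['t']);u=np.array(p['camera_matrix'])@c;return u[:2][::-1]/u[2]
def tri(p,a,q,b):
    c1,d1=ray(p,a);c2,d2=ray(q,b)
    A=np.stack([d1,-d2],1);s=np.linalg.lstsq(A,c2-c1,rcond=None)[0]
    x=c1+d1*s[0];y=c2+d2*s[1];return (x+y)/2,np.linalg.norm(x-y)
E
python3 - <<'E'
from h import *
s=camera('scene');t=camera('top');save(s,'s0');save(t,'t0')
print(state())
for p in(s,t):
    c,_=ray(p,(0,0));print('cam',c)
    for n in ['tray_handle','cup_blue_center','cup_white_center','cup_yellow_center','tube_mouth','sweet_center','grip','trigger','mug_center','tumbler_center','dish_center','guard_edge']:
        print(n,[(np.round(b['pixel'],1).tolist(),round(b['score'],2)) for b in boxes_of(n,p)][:4])
E
```

```text
pics
{'time': 0.1, 'joint_pos': array([ 1.00401528e+00,  3.42634974e-01,  1.52487739e+00, -1.29120355e-05,
        1.27538918e+00, -1.46036971e-01]), 'joint_velocities': array([ 7.59533675e-04, -1.44676216e-03, -2.16963014e-03,  6.66841301e-06,
       -1.73996117e-04, -1.20096873e-03]), 'joint_torque': array([ 1.38012980e-03, -4.34447300e+01, -2.46490896e+01, -1.54008167e-04,
        4.63407618e-03,  5.96668656e-06]), 'tool_pos': array([0.21430081, 0.47900762, 0.30332016]), 'eef_rot': array([[-9.12786758e-01,  4.08435864e-01, -6.92343982e-04],
       [ 4.08436412e-01,  9.12786099e-01, -1.11085131e-03],
       [ 1.78250449e-04, -1.29674886e-03, -9.99999143e-01]]), 'force': array([-0.79915159, -0.13103116,  0.035954  ]), 'torque': array([-0.00778748, -0.00478498,  0.01305737]), 'grip_width': 1.0044889544908595}
cam [ 0.94239992 -0.32461239  1.06222674]
tray_handle [([329.6, 310.4], 0.61)]
cup_blue_center [([349.7, 281.1], 0.85), ([383.5, 197.7], 0.8)]
cup_white_center [([323.3, 353.7], 0.61)]
cup_yellow_center [([273.7, 296.6], 0.73)]
tube_mouth [([273.5, 417.4], 0.86)]
sweet_center []
grip []
trigger []
mug_center [([321.5, 128.5], 0.78)]
tumbler_center [([155.5, 426.2], 0.64)]
dish_center [([225.1, 479.5], 0.93)]
guard_edge [([272.5, 416.8], 0.92)]
cam [ 0.38373453 -0.02720275  1.44788986]
tray_handle [([226.0, 361.2], 0.92)]
cup_blue_center [([227.0, 474.7], 0.85), ([208.7, 397.6], 0.62)]
cup_white_center [([187.4, 333.1], 0.75)]
cup_yellow_center [([255.0, 350.2], 0.93)]
tube_mouth [([173.9, 269.1], 0.85)]
sweet_center [([206.2, 324.1], 0.39), ([175.1, 271.4], 0.28)]
grip [([204.0, 261.9], 0.61), ([255.2, 350.2], 0.42)]
trigger [([203.9, 273.5], 0.65), ([226.9, 364.8], 0.34)]
mug_center [([314.1, 499.9], 0.66)]
tumbler_center [([291.7, 144.4], 0.98)]
dish_center [([203.9, 163.5], 0.69), ([188.0, 331.5], 0.67)]
guard_edge [([176.8, 269.6], 0.58)]
```

View pics/s0.png

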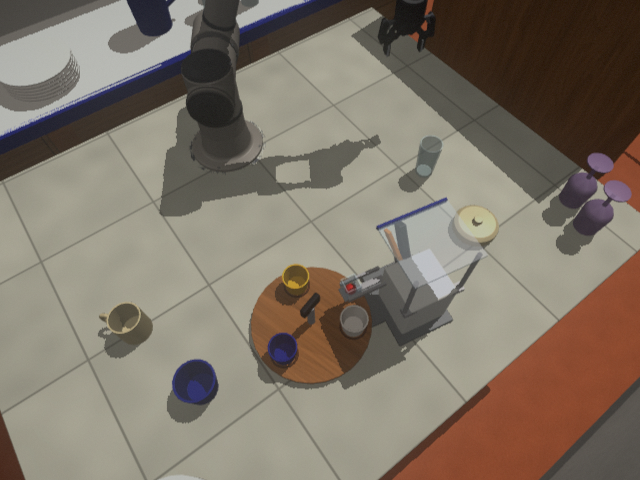

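View pics/t0.png

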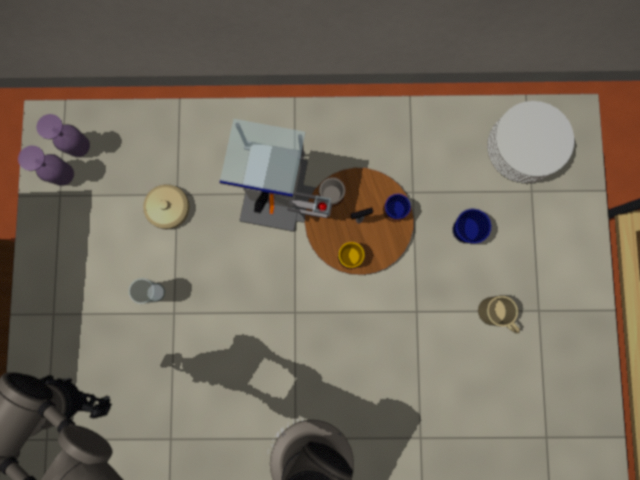

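Run:
```python
import cv2
t=cv2.imread('pics/t0.png');s=cv2.imread('pics/s0.png')
cv2.imwrite('pics/t0c.png',cv2.resize(t[120:320,220:430],None,fx=3,fy=3,interpolation=cv2.INTER_CUBIC)[:600])
cv2.imwrite('pics/s0c.png',cv2.resize(s[220:420,240:500],None,fx=3,fy=3,interpolation=cv2.INTER_CUBIC))
```

```text
(no output)
```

View pics/t0c.png

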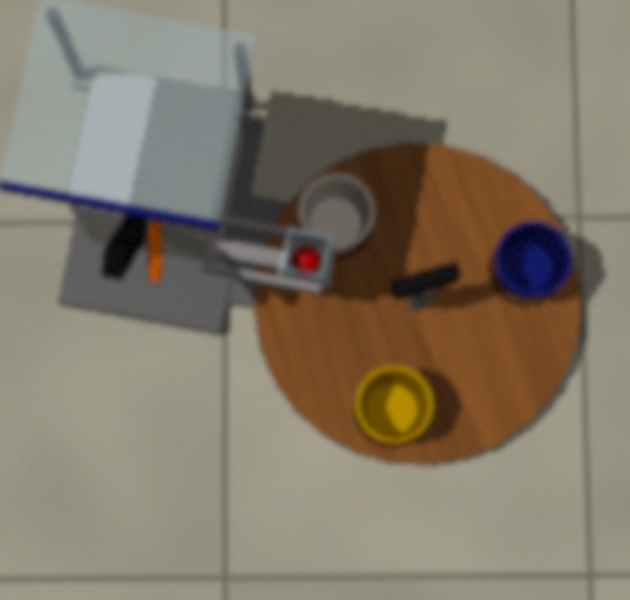

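View pics/s0c.png

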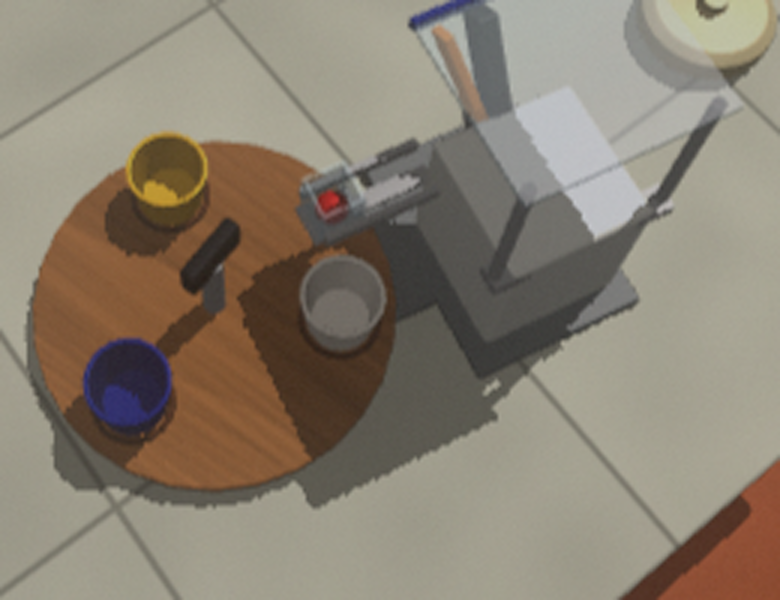

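The top view shows the tray at about (row 221, col 360). The small blue cup is at (208, 397), the tube with the red sweet at (206, 322), the grip at (202, 262) and the orange trigger at (204, 273). The guard edge runs from (182, 221) to (194, 299). The larger blue bowl at (227, 474) is the look-alike.

```bash
cat >> h.py <<'E'
from scipy.optimize import least_squares, minimize
def circ(x,y,r,z,n=48):
    a=np.linspace(0,2*np.pi,n,endpoint=False);return np.stack([x+r*np.cos(a),y+r*np.sin(a),np.full(n,z)],1)
def sil(p,pts):
    u=np.array([proj(p,X)[::-1] for X in pts],np.float32)
    h=cv2.convexHull(((u)*16).astype(np.int32).reshape(-1,1,2)); m=np.zeros((480,640),np.uint8)
    cv2.fillConvexPoly(m,h,1,shift=4);return m
def cupfit(p,mask):
    ys,xs=np.nonzero(mask);c=np.array([ys.mean(),xs.mean()])
    X=atz(p,c,.05)[:2]
    for _ in range(6):
        m=sil(p,np.vstack([circ(*X,.033,.079),circ(*X,.026,.026)]));y,x=np.nonzero(m)
        d=c-np.array([y.mean(),x.mean()])
        X=X+(atz(p,c+d,.05)-atz(p,c,.05))[:2]
    iou=(m&mask).sum()/(m|mask).sum();return X,iou
E
cat > meas.py <<'E'
from h import *
import sys
def cups(tag):
    out={}
    for cn in('top','scene'):
        p=camera(cn);save(p,cn+tag)
        for n in('blue','white','yellow'):
            for r in regions_of(f'cup_{n}_center',p)[:2]:
                X,i=cupfit(p,r['pixels'].astype(np.uint8));print(cn,n,X.round(4),round(float(i),2),round(r['score'],2),int(r['pixels'].sum()))
    return p
if __name__=='__main__': cups(sys.argv[1])
E
python3 meas.py m1
python3 - <<'E'
from h import *
t=camera('top');s=camera('scene')
for n in('tray_handle','tray','grip','trigger','sweet_center','tube_mouth','guard_edge','mug_center','tumbler_center','dish_center'):
    for cn,p in(('t',t),('s',s)):
        for r in regions_of(n,p)[:2]:
            m=r['pixels'];ys,xs=np.nonzero(m)
            print(n,cn,np.round(r['pixel'],1),round(r['score'],2),len(ys),ys.min(),ys.max(),xs.min(),xs.max())
# guard edge from blue thin pixels, colour
for cn,p in(('t',t),('s',s)):
    f=p['frame'].astype(int)
    print(cn)
    # tray ellipse by colour
    hsv=cv2.cvtColor(p['frame'],cv2.COLOR_RGB2HSV)
    for nm,lo,hi in(('orange',(3,130,90),(16,255,255)),('red',(0,200,120),(2,255,255)),('blue',(110,120,60),(130,255,255))):
        m=cv2.inRange(hsv,lo,hi);k,l,st,ce=cv2.connectedComponentsWithStats(m)
        print(nm,[(st[i].tolist(),ce[i].round(1).tolist()) for i in range(1,k) if st[i][4]>15])
E
```

```text
top blue [ 0.596  -0.4123] 0.58 0.81 1076
top blue [ 0.6493 -0.2236] 0.96 0.59 566
top white [ 0.693 -0.057] 0.84 0.84 480
top yellow [ 0.6068 -0.129 ] 0.08 0.7 7303
top yellow [ 0.5254 -0.1036] 0.94 0.55 538
scene blue [ 0.6003 -0.4158] 0.56 0.86 1687
scene white [ 0.6934 -0.0584] 0.92 0.61 698
scene yellow [ 0.5263 -0.1046] 0.88 0.58 625
scene yellow [ 0.6229 -0.0115] 0.07 0.52 49
tray_handle t [225.2 362.5] 0.76 7184 168 274 305 413
tray_handle s [325.9 308.4] 0.68 8870 267 384 251 371
tray t [226.8 362.6] 0.63 7178 168 274 305 413
tray s [326.9 314. ] 0.78 8712 268 384 250 371
grip t [202.4 262.6] 0.86 317 192 212 254 273
grip t [226.1 361.6] 0.56 7438 167 275 304 413
trigger t [226.4 363.3] 0.65 7204 168 274 304 413
trigger t [311.5 498.6] 0.6 1155 296 332 477 518
sweet_center t [311.6 499.1] 0.53 1136 295 332 477 519
sweet_center t [207.2 324.5] 0.44 72 202 210 317 326
sweet_center s [285.8 351.7] 0.63 51 284 290 347 355
sweet_center s [325.2 308.7] 0.51 8501 268 383 251 371
tube_mouth t [173.3 268.1] 0.92 7786 120 231 220 330
tube_mouth s [275.7 299.1] 0.48 620 265 294 282 308
[... 869 characters left out ...]

blue [([222, 182, 70, 14, 122], [261.5, 189.3]), ([385, 195, 25, 24, 291], [398.1, 208.3]), ([455, 210, 36, 33, 528], [471.4, 228.4])]
s
orange [([425, 0, 9, 14, 73], [429.0, 5.9]), ([421, 20, 6, 11, 41], [424.3, 25.5]), ([409, 31, 10, 11, 56], [414.6, 35.9]), ([625, 133, 15, 29, 226], [634.4, 148.0]), ([598, 153, 42, 59, 997], [626.1, 177.2]), ([392, 250, 248, 230, 23729], [545.8, 392.1]), ([251, 268, 93, 115, 5452], [300.7, 326.9]), ([343, 302, 13, 6, 26], [348.3, 304.2])]
red []
blue [([240, 0, 76, 34, 313], [271.8, 17.3]), ([0, 51, 191, 89, 637], [100.9, 93.1]), ([268, 334, 29, 28, 232], [281.5, 352.2]), ([189, 360, 22, 7, 25], [200.4, 361.7]), ([173, 362, 42, 41, 409], [194.5, 389.1])]
```

Run:
```python
from h import *
t=camera('top');s=camera('scene')
print('sweet',atz(t,(206.6,322),.113),tri(t,(206.6,322),s,(286.5,350.5)))
print('guard ends top', atz(t,(182,221),.303),atz(t,(194.5,299),.303), tri(t,(188.5,259.5),s,(215,411)))
f=t['frame'];hsv=cv2.cvtColor(f,cv2.COLOR_RGB2HSV);m=cv2.inRange(hsv,(110,80,50),(130,255,255));m[:,310:]=0;m[:175]=0
ys,xs=np.nonzero(m);print(xs.min(),xs.max());P=np.array([atz(t,(y,x),.303)[:2] for y,x in zip(ys,xs)])
c=P.mean(0);u,sv,vt=np.linalg.svd(P-c);q=(P-c)@vt[0];print(c,vt[0],q.min(),q.max(),np.degrees(np.arctan2(vt[0][1],vt[0][0])))
A=np.array([.6228,-.1282])
for cn,p in(('t',t),('s',s)):
    im=cv2.cvtColor(p['frame'],cv2.COLOR_RGB2BGR)
    x0,y0=(210,110) if cn=='t' else (330,190)
    cv2.imwrite(f'pics/z{cn}.png',cv2.resize(im[y0:y0+130,x0:x0+140],None,fx=4.6,fy=4.6,interpolation=cv2.INTER_CUBIC))
```

```text
sweet [ 0.64225859 -0.03041562  0.113     ] (array([ 0.64035786, -0.03006008,  0.12389798]), np.float64(0.000777045669339568))
guard ends top [0.66131863 0.1874368  0.303     ] [0.63229957 0.01918901 0.303     ] (array([0.64723528, 0.10542396, 0.30273572]), np.float64(0.002995451176041127))
220 292
[0.64530616 0.10280408] [0.20006618 0.97978239] -0.06998800476952492 0.08872487982584719 78.45917104857745
```

View pics/zt.png

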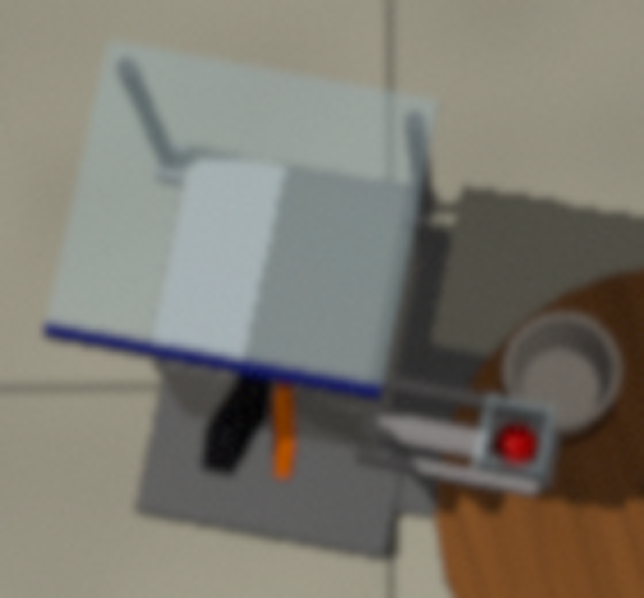

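View pics/zs.png

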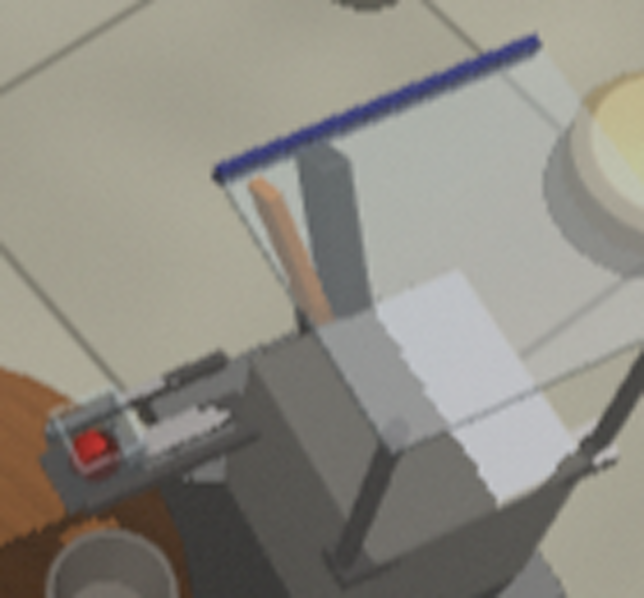

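Run:
```python
from h import *
t=camera('top');s=camera('scene')
tip=tri(t,(209.8,257.6),s,(222.8,400.5));tr=tri(t,(212.8,272),s,(230.5,387.3));print(tip,tr)
a=np.radians(78.7);e=np.array([np.cos(a),np.sin(a),0]);n=np.array([-np.sin(a),np.cos(a),0])
A=np.array([.6228,-.1282,0])
gz=np.cos(np.radians(31))*np.array([0,0,1])+np.sin(np.radians(31))*n
def bar(G,y0,y1,hx,z0,z1,gz=gz,e=e):
    x=np.cross(e,gz);return np.array([G+x*i+e*j+gz*k for i in(-hx,hx) for j in(y0,y1) for k in(z0,z1)])
# fit G by tip
def res(v):
    G=np.array(v)
    T=G+gz*.025
    P=bar(G,-.009,.009,.013,-.075,.025)
    r=[]
    ut=np.array([proj(t,x) for x in P]);us=np.array([proj(s,x) for x in P]);return ut,us
G=tip[0]-gz*.025;print(G, 'rel axis along e,n', (G-A)@e,(G-A)@n,'root',(G-gz*.075-A)@n,(G-gz*.075)[2])
ge=np.array([.6465,.1034,.303]);print('guard rel',(ge-A)@e,(ge-A)@n)
np.save('G0.npy',G)
for cn,p in(('t',t),('s',s)):
    im=cv2.cvtColor(p['frame'],cv2.COLOR_RGB2BGR);x0,y0=(210,110) if cn=='t' else (330,190);f=4.6
    im=cv2.resize(im[y0:y0+130,x0:x0+140],None,fx=f,fy=f,interpolation=cv2.INTER_CUBIC)
    def dr(P,c):
        u=((np.array([proj(p,x)[::-1] for x in P])-[x0,y0]+.5)*f).astype(int)
        for i in range(8):
            for b in(1,2,4):
                if i^b>i: cv2.line(im,tuple(map(int,u[i])),tuple(map(int,u[i^b])),c,1)
    dr(bar(G,-.009,.009,.013,-.075,.025),(0,255,0))
    # tube
    T=A+.1*e+np.array([0,0,.123]);dr(np.array([T+e*i+n*j+np.array([0,0,k]) for i in(-.018,.018) for j in(-.018,.018) for k in(-.025,.025)]),(255,255,0))
    dr(np.array([ge+e*i-n*j+np.array([0,0,k]) for i in(-.08,.08) for j in(0,.146) for k in(-.003,.003)]),(0,255,255))
    cv2.imwrite(f'pics/y{cn}.png',im)
```

```text
(array([0.61655518, 0.11941194, 0.22059708]), np.float64(0.004292764910967943)) (array([0.61094227, 0.08730581, 0.21219948]), np.float64(0.004831170272062212))
[0.62918153 0.11688895 0.1991679 ] rel axis along e,n 0.24158825107646084 0.041766417470299216 root 0.003138561852045127 0.13488034957619988
guard rel 0.23175427853794325 0.022140559599012427
```

View pics/yt.png

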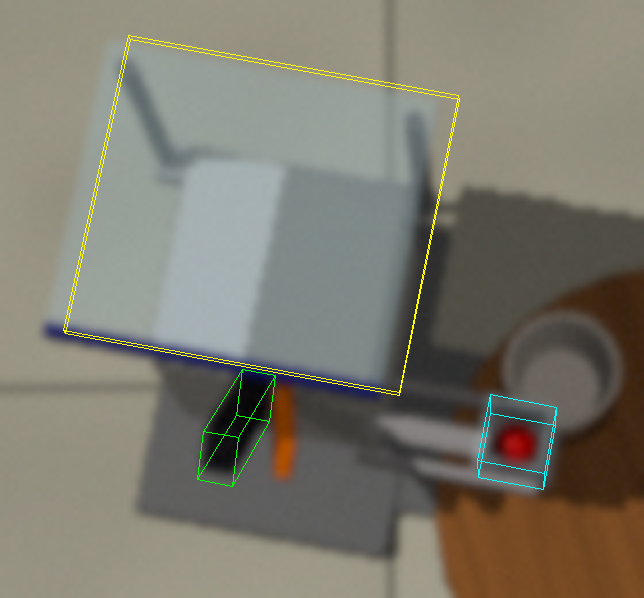

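View pics/ys.png

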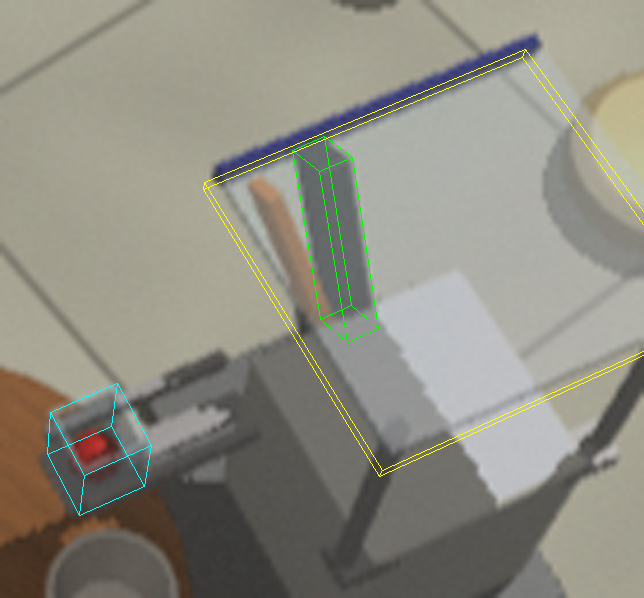

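```bash
cat > fit.py <<'E'
from h import *
t=camera('top');s=camera('scene')
a=np.radians(78.7);n_=lambda a:np.array([-np.sin(a),np.cos(a),0]);e_=lambda a:np.array([np.cos(a),np.sin(a),0])
A=np.array([.6228,-.1282,0])
obs=[(t,1,(210+46/4.6-.5,110+330/4.6-.5)),(t,-1,(210+381/4.6-.5,110+392/4.6-.5)),(s,-1,(330+217/4.6-.5,190+176/4.6-.5)),(s,1,(330+537/4.6-.5,190+42/4.6-.5))]
def r(v):
    c=v[:3];out=[]
    for p,sg,u in obs: out+=list(proj(p,c+sg*.08*e_(v[3]))[::-1]-np.array(u))
    return np.array(out+[(v[2]-.303)*1000])
o=least_squares(r,[.6465,.1034,.303,a]);v=o.x;print('guard',v[:3],np.degrees(v[3]),r(v).round(1),(v[:3]-A)@e_(a),(v[:3]-A)@n_(a))
for cn,p in(('t',t),('s',s)):
    f=p['frame'].astype(int)
    x0,x1,y0,y1=(250,272,188,216) if cn=='t' else (390,414,216,262)
    sub=f[y0:y1,x0:x1].sum(2)//3
    print(cn);print('\n'.join(' '.join(f'{q:3d}' for q in row) for row in sub))
E
python3 fit.py
```

```text
guard [0.6465741  0.11177921 0.30319699] 78.83113294675084 [0.2 0.4 0.1 0.4 0.6 0.1 0.1 0.4 0.2] 0.2399855766822357 0.023709769531154952
t
 60  57  55  58  60  62  62  67  75  85  92  99 101  96  95 102 106 111 114 118 121 125
 69  66  65  65  65  63  57  55  58  59  60  61  63  64  67  73  78  82  87  93 100 106
 76  76  78  77  76  73  69  66  68  67  60  52  45  44  44  49  50  56  57  65  72  77
 75  76  77  77  77  76  77  79  81  76  67  53  35  29  31  31  36  40  43  48  51  53
 74  74  75  74  74  75  76  78  78  75  63  43  24  16  18  21  22  22  34  42  45  46
 73  73  73  74  73  74  74  75  73  68  55  34  16  10  10  10  15  15  29  42  47  45
 72  73  73  73  73  74  72  73  70  58  43  22  12   9  11   3   4  12  27  45  53  49
 73  72  73  72  73  74  72  71  63  48  30  17   8   8   8  10   9  12  26  48  59  54
 72  74  74  73  73  71  72  66  54  34  17  11  10   7  12  10   8  10  30  49  57  58
 75  73  72  72  72  72  69  59  42  22  15   8   8  10   7   8   7  11  29  48  59  59
 77  74  72  72  73  69  62  47  31  14   8   8  10  11   6   5   6  14  31  45  
[... 5220 characters left out ...]
 103 104 104 124 162 159 175
159 159 157 133 120 116 117 123 129 129 125 109 102 102 104 103 102 101 102 104 117 160 165 181
160 159 158 145 111 112 117 121 127 126 125 117 104 103 104 103 103 102 103 104 120 162 190 191
159 161 159 151  94  96 107 119 124 123 127 119 106 104 104 104 104 108 114 129 137 154 192 191
159 159 161 153  99  79  93 118 119 123 122 120 112 108 108 113 114 130 137 148 150 156 191 192
158 158 159 154 107  73  83 114 118 123 124 125 125 126 130 137 138 148 148 148 150 153 176 192
158 157 158 155 115  69  77  96 114 127 131 136 140 146 148 149 149 148 149 147 146 149 153 175
158 157 155 139 124  67  65  83 109 137 145 146 147 149 150 147 149 150 147 148 148 148 148 155
```

```bash
cat > fit2.py <<'E'
from h import *
t=camera('top');s=camera('scene')
a=np.radians(78.8);n=np.array([-np.sin(a),np.cos(a),0]);e=np.array([np.cos(a),np.sin(a),0]);A=np.array([.6228,-.1282,0])
gz=np.cos(np.radians(31))*np.array([0,0,1])+np.sin(np.radians(31))*n
def bar(G,y0,y1,hx,z0,z1):
    x=np.cross(e,gz);return np.array([G+x*i+e*j+gz*k for i in(-hx,hx) for j in(y0,y1) for k in(z0,z1)])
ptS=[(394.5,226),(396.1,236),(395.4,232),(397.8,246),(406.4,226),(407.8,236),(409.3,246),(407.1,231)]
ptT=[(254.6,203),(254.5,207),(257.6,197),(256.3,200),(265.6,203),(264,206),(262.5,209),(256,211.2),(258,211.8),(260.5,195)]
def r(G):
    o=[]
    for p,pts in((s,ptS),(t,ptT)):
        h=cv2.convexHull(np.array([proj(p,x)[::-1] for x in bar(G,-.009,.009,.013,-.075,.025)],np.float32))
        o+=[cv2.pointPolygonTest(h,q,True) for q in pts]
    return np.array(o)
o=least_squares(r,np.load('G0.npy'),diff_step=1e-3,loss='soft_l1');G=o.x
print(G,r(G).round(1));print((G-A)@e,(G-A)@n,'root',(G-gz*.075-A)@n,(G-gz*.075)[2]);np.save('G.npy',G)
E
python3 fit2.py
```

```text
[0.63575047 0.11388472 0.19837013] [ 0.5  0.4  0.3  0.4 -0.2  0.7  0.7  0.6 -0.1  0.3  0.3  0.8  1.   0.9
  0.7  0.2 -0.   1.6]
0.2399896775806199 0.034317341866446964 root -0.004310513751807049 0.13408258452938585
```

```bash
cat > hand.py <<'E'
from h import *
def handle(tag=''):
    t=camera('top');f=t['frame'].astype(int)
    m=((f.max(2)<38)).astype(np.uint8);u=proj(t,[.6228,-.1282,.14]).astype(int);w=np.zeros_like(m);w[u[0]-18:u[0]+18,u[1]-18:u[1]+18]=1;m*=w
    k,l,st,ce=cv2.connectedComponentsWithStats(m);i=1+np.argmax(st[1:,4]);ys,xs=np.nonzero(l==i)
    P=np.array([atz(t,(y,x),.135)[:2] for y,x in zip(ys,xs)]);c=P.mean(0);_,_,v=np.linalg.svd(P-c);v=v[0];q=(P-c)@v
    print('handle',st[i],c,np.degrees(np.arctan2(v[1],v[0])),np.ptp(q))
if __name__=='__main__': handle()
E
python3 hand.py
```

```text
handle [351 209  21  10 115] [ 0.6196266  -0.12550902] 105.68066191527554 0.052652023233913006
```

>>> move_arm(
  offset=[
    [-0.4, -0.3, 0],
    [-0.78, -0.59, 0],
    [-0.78, -0.59, 0],
    [-0.78, -0.59, 0],
    [-0.78, -0.59, 0],
    [-0.78, -0.59, 0],
    [-0.78, -0.59, 0],
    [-0.78, -0.59, 0],
    [-0.78, -0.59, 0],
    [-0.78, -0.59, 0],
    [-0.9, -0.5, 0],
    [-0.92, -0.37, 0],
    [-0.92, -0.37, 0],
    [-0.92, -0.37, 0],
    [-0.92, -0.37, 0],
    [-0.5, -0.2, 0],
    [0, 0, 0],
  ],
  delta_rot=[
    [0, 0, 0],
    [0, 0, 0],
    [0, 0, 0],
    [0, 0, 0],
    [0, 0, 0],
    [0, 0, 0],
    [0, 0, 0],
    [0, 0, 0],
    [0, 0, 0],
    [0, 0, 0],
    [0, 0, 0],
    [0, 0, 0],
    [0, 0, 0],
    [0, 0, 0],
    [0, 0, 0],
    [0, 0, 0],
    [0, 0, 0],
  ],
  fingers=-1,
)

```text
time: 5.38
tool_pos: [0.6265, -0.1331, 0.3028]
eef_rot: [[-0.912, 0.41, -0.001], [0.41, 0.912, 0.0], [0.001, -0.0, -1.0]]
force: [0.3, -0.1, -0.8]
grip_width: 1.002
```

>>> move_arm(
  offset=[
    [0, 0, 0],
    [0, 0, 0],
    [0, 0, 0],
    [0, 0, 0],
    [0, 0, 0],
    [0, 0, 0],
    [0, 0, 0],
    [0, 0, 0],
    [0, 0, 0],
    [0, 0, 0],
    [0, 0, 0],
    [0, 0, 0],
    [0, 0, 0],
    [0, 0, 0],
    [0, 0, 0],
    [0, 0, 0],
    [0, 0, 0],
    [0, 0, 0],
    [0, 0, 0],
    [0, 0, 0],
  ],
  delta_rot=[
    [0, 0, 1],
    [0, 0, 1],
    [0, 0, 1],
    [0, 0, 1],
    [0, 0, 1],
    [0, 0, 1],
    [0, 0, 1],
    [0, 0, 1],
    [0, 0, 1],
    [0, 0, 1],
    [0, 0, 1],
    [0, 0, 1],
    [0, 0, 1],
    [0, 0, 1],
    [0, 0, 1],
    [0, 0, 1],
    [0, 0, 1],
    [0, 0, 1],
    [0, 0, 1],
    [0, 0, 1],
  ],
)

```text
time: 7.88
tool_pos: [0.6252, -0.1306, 0.3042]
eef_rot: [[0.562, 0.827, -0.0], [0.827, -0.562, 0.0], [0.0, -0.0, -1.0]]
force: [0.7, -1.1, -0.8]
grip_width: 0.996
```

```bash
python3 -c "
from h import *
s=state();print(np.degrees(s['joint_pos']).round(1),s['tool_pos'],np.degrees(np.arctan2(s['eef_rot'][1,1],s['eef_rot'][0,1])))"
```

```text
[-18.7  31.9  67.5   0.   80.6  15.6] [ 0.62524946 -0.13059336  0.30415288] -34.227550664228986
```

>>> move_arm(
  offset=[
    [0, 0, 0],
    [0, 0, 0],
    [0, 0, 0],
    [0, 0, 0],
    [0, 0, 0],
    [0, 0, 0],
    [0, 0, 0],
    [0, 0, 0],
    [0, 0, 0],
    [0, 0, 0],
    [0, 0, 0],
    [0, 0, 0],
    [0, 0, 0],
    [0, 0, 0],
    [0, 0, 0],
    [0, 0, 0],
    [0, 0, 0],
    [0, 0, 0],
    [0, 0, 0],
    [0, 0, 0],
  ],
  delta_rot=[
    [0, 0, 1],
    [0, 0, 1],
    [0, 0, 1],
    [0, 0, 1],
    [0, 0, 1],
    [0, 0, 1],
    [0, 0, 1],
    [0, 0, 1],
    [0, 0, 1],
    [0, 0, 1],
    [0, 0, 1],
    [0, 0, 1],
    [0, 0, 1],
    [0, 0, 1],
    [0, 0, 1],
    [0, 0, 1],
    [0, 0, 1],
    [0, 0, 1],
    [0, 0, 1],
    [0, 0, 1],
  ],
)

```text
time: 10.38
tool_pos: [0.6252, -0.1306, 0.3042]
eef_rot: [[0.717, -0.698, -0.0], [-0.698, -0.717, 0.0], [-0.0, -0.0, -1.0]]
force: [-0.1, -0.8, -0.5]
grip_width: 1.0
```

>>> move_arm(
  offset=[
    [0, 0, 0],
    [0, 0, 0],
    [0, 0, 0],
    [0, 0, 0],
    [0, 0, 0],
    [-0.06, 0.04, 0],
    [0, 0, 0],
  ],
  delta_rot=[
    [0, 0, 1],
    [0, 0, 1],
    [0, 0, 1],
    [0, 0, 1],
    [0, 0, 1],
    [0, 0, 1],
    [0, 0, 0],
  ],
)

```text
time: 11.25
tool_pos: [0.6223, -0.1286, 0.3042]
eef_rot: [[0.275, -0.961, -0.0], [-0.961, -0.275, 0.0], [-0.0, 0.0, -1.0]]
force: [-0.2, -1.2, 0.2]
grip_width: 1.0
```

```bash
python3 -c "
from h import *
s=state();print(np.degrees(s['joint_pos']).round(1),s['tool_pos'],np.degrees(np.arctan2(s['eef_rot'][1,1],s['eef_rot'][0,1])))
p=camera('scene');save(p,'s2')
im=cv2.imread('pics/s2.png')[200:420,230:500];cv2.imwrite('pics/s2c.png',cv2.resize(im,None,fx=2.5,fy=2.5))"
```

```text
[-18.6  31.5  68.1   0.   80.4 145.4] [ 0.62234545 -0.12857771  0.30420648] -164.01578247319986
```

View pics/s2c.png

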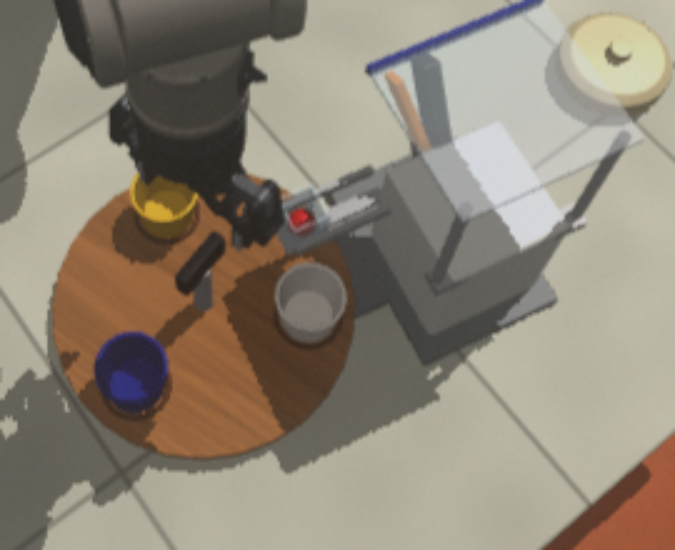

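The scene view shows the open gripper directly above the black handle, which is at about (row 265, col 200) in the crop. The arm is well clear of the guard. Now I'll descend and grip.

>>> move_arm(
  offset=[
    [0, 0, 0.3],
    [0, 0, 0.6],
    [0, 0, 0.6],
    [0, 0, 0.6],
    [0, 0, 0.38],
    [0, 0, 0],
  ],
  delta_rot=[
    [0, 0, 0],
    [0, 0, 0],
    [0, 0, 0],
    [0, 0, 0],
    [0, 0, 0],
    [0, 0, 0],
  ],
)

```text
time: 12.05
tool_pos: [0.6217, -0.1291, 0.1772]
eef_rot: [[0.274, -0.962, -0.005], [-0.962, -0.274, 0.002], [-0.003, 0.004, -1.0]]
force: [0.2, -0.1, 0.8]
grip_width: 0.998
```

>>> move_arm(
  offset=[
    [0, 0, 0],
    [0, 0, 0],
    [0, 0, 0],
    [0, 0, 0],
    [0, 0, 0],
    [0, 0, 0],
  ],
  delta_rot=[
    [0, 0, 0],
    [0, 0, 0],
    [0, 0, 0],
    [0, 0, 0],
    [0, 0, 0],
    [0, 0, 0],
  ],
  fingers=1,
  force=30,
)

```text
time: 12.8
tool_pos: [0.6217, -0.1299, 0.1806]
eef_rot: [[0.274, -0.962, -0.003], [-0.962, -0.274, -0.001], [-0.0, 0.003, -1.0]]
force: [-6.2, -1.1, 5.5]
grip_width: 0.179
```

>>> move_arm(
  offset=[
    [0, 0.03, 0],
    [0, 0, 0],
    [0, 0, 0],
    [0, 0, 0],
    [0, 0, 0],
    [0, 0, 0],
    [0, 0, 0],
    [0, 0, 0],
    [0, 0, 0],
    [0, 0, 0],
    [0, 0, 0],
    [0, 0, 0],
    [0, 0, 0],
    [0, 0, 0],
    [0, 0, 0],
    [0, 0, 0],
    [0, 0, 0],
    [0, 0, 0],
    [0, 0, 0],
  ],
  delta_rot=[
    [0, 0, 0],
    [0, 0, -0.2],
    [0, 0, -0.4],
    [0, 0, -0.6],
    [0, 0, -0.8],
    [0, 0, -1],
    [0, 0, -1],
    [0, 0, -1],
    [0, 0, -1],
    [0, 0, -1],
    [0, 0, -1],
    [0, 0, -1],
    [0, 0, -1],
    [0, 0, -1],
    [0, 0, -1],
    [0, 0, -0.8],
    [0, 0, -0.6],
    [0, 0, -0.4],
    [0, 0, -0.2],
  ],
)

```text
time: 15.18
tool_pos: [0.622, -0.1293, 0.1806]
eef_rot: [[0.998, -0.07, 0.002], [-0.07, -0.998, 0.001], [0.002, -0.001, -1.0]]
force: [-0.7, 2.5, 6.1]
grip_width: 0.184
```

```bash
python3 meas.py m2; python3 -c "
from h import *
s=state();print(np.degrees(s['joint_pos']).round(1),s['tool_pos'],s['force'],s['torque'],np.degrees(np.arctan2(s['eef_rot'][1,1],s['eef_rot'][0,1])))"
```

```text
top blue [ 0.5952 -0.4119] 0.6 0.66 1040
top white [ 0.5844 -0.0206] 0.37 0.59 209
top yellow [ 0.5627 -0.2232] 0.45 0.68 259
scene blue [ 0.6004 -0.4158] 0.55 0.91 1699
scene blue [ 0.7231 -0.138 ] 0.89 0.78 718
scene white [ 0.588  -0.0278] 0.23 0.52 169
scene yellow [ 0.5681 -0.2118] 0.89 0.88 688
scene yellow [ 0.5899 -0.0277] 0.25 0.66 180
[-18.7  37.3  77.9   0.1  64.7  75.4] [ 0.62201026 -0.12929426  0.1805852 ] [-0.74100255  3.12281664  5.29350779] [ 0.39678695  0.07123057 -0.00290393] -94.05829973298835
```

View pics/scenem2.png

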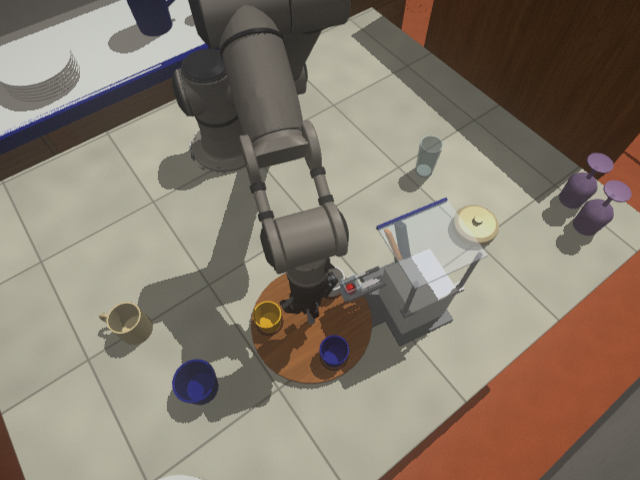

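>>> move_arm(
  offset=[
    [0, 0, 0],
    [0, 0, 0],
    [0, 0, 0],
    [0, 0, 0],
    [0, 0, 0],
    [0, 0, 0],
    [0, 0, 0],
    [0, 0, 0],
    [0, 0, 0],
    [0, 0, 0],
    [0, 0, 0],
    [0, 0, 0],
    [0, 0, 0],
    [0, 0, 0],
    [0, 0, 0],
    [0, 0, 0],
    [0, 0, 0],
    [0, 0, 0],
    [0, 0, 0],
    [0, 0, 0],
  ],
  delta_rot=[
    [0, 0, -0.3],
    [0, 0, -0.7],
    [0, 0, -1],
    [0, 0, -1],
    [0, 0, -1],
    [0, 0, -1],
    [0, 0, -1],
    [0, 0, -1],
    [0, 0, -1],
    [0, 0, -1],
    [0, 0, -1],
    [0, 0, -1],
    [0, 0, -1],
    [0, 0, -1],
    [0, 0, -1],
    [0, 0, -0.9],
    [0, 0, -0.8],
    [0, 0, -0.5],
    [0, 0, -0.3],
    [0, 0, -0.16],
  ],
)

```text
time: 18.08
tool_pos: [0.6214, -0.1285, 0.1806]
eef_rot: [[0.186, 0.983, 0.0], [0.983, -0.186, 0.002], [0.002, -0.0, -1.0]]
force: [-4.6, 6.6, 8.1]
grip_width: 0.188
```

>>> move_arm(
  offset=[
    [0, 0, 0],
    [0, 0, 0],
    [0, 0, 0],
    [0, 0, 0],
  ],
  delta_rot=[
    [0, 0, 0],
    [0, 0, 0],
    [0, 0, 0],
    [0, 0, 0],
  ],
  fingers=-1,
)

```text
time: 18.58
tool_pos: [0.6214, -0.1301, 0.1797]
eef_rot: [[0.188, 0.982, -0.0], [0.982, -0.188, 0.0], [0.0, -0.0, -1.0]]
force: [-0.5, -0.4, -0.5]
grip_width: 0.995
```

```bash
python3 meas.py m3; python3 -c "
from h import *
s=state();print(np.degrees(s['joint_pos']).round(1),s['tool_pos'],s['force'],s['torque'],s['grip_width'],np.degrees(np.arctan2(s['eef_rot'][1,1],s['eef_rot'][0,1])))"
```

```text
top blue [ 0.5956 -0.4113] 0.58 0.85 1078
top blue [ 0.6239 -0.0268] 0.2 0.67 127
top yellow [ 0.3776 -0.4708] 0.6 0.42 1100
scene blue [ 0.5998 -0.4162] 0.58 0.8 1602
scene blue [ 0.6555 -0.0441] 0.42 0.73 318
scene white [ 0.5288 -0.1622] 0.93 0.96 688
scene yellow [ 0.6982 -0.196 ] 0.95 0.62 773
[-18.7  37.3  78.    0.   64.7  -7.9] [ 0.62143242 -0.12993807  0.17990925] [ 0.20381402 -0.83575872 -0.91423463] [ 0.02455132  0.06424917 -0.05151904] 1.001377623557854 -10.810187698031847
```

View pics/scenem3.png

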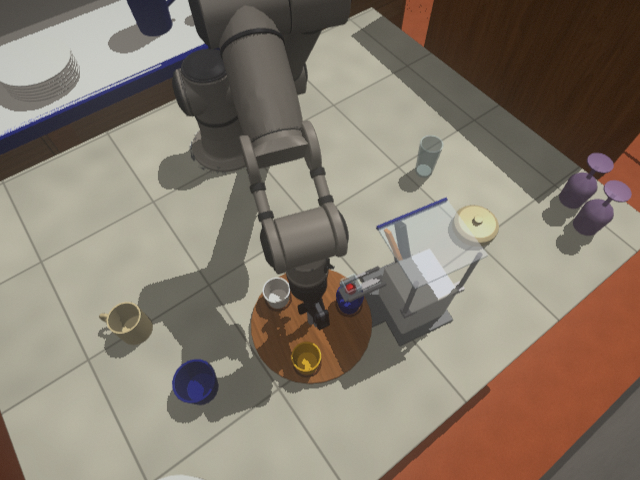

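>>> move_arm(
  offset=[
    [0, 0, -0.3],
    [0, 0, -0.6],
    [0, 0, -0.8],
    [0, 0, -0.8],
    [0.33, -0.63, 0],
    [0.33, -0.63, 0],
    [0.33, -0.63, 0],
    [0.33, -0.63, 0],
    [0.33, -0.63, 0],
    [0, 0, 0],
  ],
  delta_rot=[
    [0, 0, 0],
    [0, 0, 0],
    [0, 0, 0],
    [0, 0, 0],
    [0, 0, 0],
    [0, 0, 0],
    [0, 0, 0],
    [0, 0, 0],
    [0, 0, 0],
    [0, 0, 0],
  ],
)

```text
time: 20.23
tool_pos: [0.4809, -0.0182, 0.3064]
eef_rot: [[0.186, 0.983, 0.002], [0.983, -0.186, -0.0], [0.0, 0.001, -1.0]]
force: [-0.4, -1.0, 0.2]
grip_width: 0.998
```

```bash
python3 meas.py m4; python3 hand.py
```

```text
top blue [ 0.5953 -0.4121] 0.58 0.68 1073
top blue [ 0.6244 -0.035 ] 0.24 0.62 144
top white [ 0.5271 -0.1582] 0.97 0.9 557
top yellow [ 0.6969 -0.1927] 0.87 0.72 507
scene blue [ 0.6004 -0.4162] 0.56 0.73 1675
scene blue [ 0.656  -0.0445] 0.43 0.62 323
scene white [ 0.5285 -0.1615] 0.94 0.74 688
scene yellow [ 0.6987 -0.1964] 0.88 0.65 719
handle [351 209  22  10 119] [ 0.62006334 -0.12719453] 77.68526196741277 0.05266556787193535
```

>>> move_arm(
  offset=[
    [0, 0, 0],
    [0, 0, 0],
    [0, 0, 0],
    [0, 0, 0],
    [0, 0, 0],
    [0, 0, 0],
    [0, 0, 0],
    [0, 0, 0],
    [0, 0, 0],
    [0, 0, 0],
    [0, 0, 0],
    [0, 0, 0],
    [0, 0, 0],
    [0, 0, 0],
    [0, 0, 0],
    [0, 0, 0],
    [0, 0, 0],
    [0, 0, 0],
    [0, 0, 0],
  ],
  delta_rot=[
    [0, 0, -0.92],
    [0, 0, -1],
    [0, 0, -1],
    [0, 0, -1],
    [0, 0, -1],
    [0, 0, -1],
    [0, 0, -1],
    [0, 0, -1],
    [0, 0, -1],
    [0, 0, -1],
    [0, 0, -1],
    [0, 0, -1],
    [0, 0, -1],
    [0, 0, -1],
    [0, 0, -1],
    [0, 0, -1],
    [0, 0, -1],
    [0, 0, -1],
    [0, 0, 0],
  ],
)

```text
time: 23.05
tool_pos: [0.4823, -0.0195, 0.3048]
eef_rot: [[-0.981, 0.195, -0.0], [0.195, 0.981, 0.0], [0.0, 0.0, -1.0]]
force: [0.2, 0.1, -0.1]
grip_width: 1.0
```

```bash
cat > tgt.py <<'E'
from h import *
from scipy.spatial.transform import Rotation as Ro
a=np.radians(78.8);n=np.array([-np.sin(a),np.cos(a),0]);e=np.array([np.cos(a),np.sin(a),0])
gz=np.cos(np.radians(31))*np.array([0,0,1])+np.sin(np.radians(31))*n
G=np.load('G.npy')
def go(back,dy=-.0055):
    T=G+dy*e+(.054+back)*gz;R=np.stack([np.cross(e,-gz),e,-gz],1)
    s=state();C=s['eef_rot'];d=C.T@(T-s['tool_pos']);w=Ro.from_matrix(C.T@R).as_rotvec(degrees=True)
    print('T',T.round(4),'tool d/5cm',(d/.05).round(2),'target-frame d',(R.T@(T-s['tool_pos'])/.05).round(2),'rot/5deg',(w/5).round(2),'joints',np.degrees(s['joint_pos']).round(1),'F',s['force'].round(1),s['tool_pos'].round(4),s['time'])
E
python3 -c "
from tgt import *
go(.11)"
```

```text
T [0.5518 0.1249 0.3389] tool d/5cm [-0.8   3.1  -0.68] target-frame d [-1.04  3.1  -0.17] rot/5deg [-0.   -6.2  -0.01] joints [-11.4  15.1  93.6   0.   71.3 -90.2] F [ 0.2  0.1 -0.1] [ 0.4823 -0.0195  0.3048] 23.05
```

>>> move_arm(
  offset=[
    [0, 0, 0],
    [0, 0, 0],
    [0, 0, 0],
    [0, 0, 0],
    [0, 0, 0],
    [0, 0, 0],
    [0, 0, 0],
    [-0.2, 0.5, 0],
    [-0.2, 0.7, -0.1],
    [-0.3, 0.8, -0.07],
    [-0.24, 0.7, 0],
    [-0.1, 0.4, 0],
    [0, 0, 0],
  ],
  delta_rot=[
    [0, -0.9, 0],
    [0, -0.9, 0],
    [0, -0.9, 0],
    [0, -0.9, 0],
    [0, -0.9, 0],
    [0, -0.9, 0],
    [0, -0.8, 0],
    [0, 0, 0],
    [0, 0, 0],
    [0, 0, 0],
    [0, 0, 0],
    [0, 0, 0],
    [0, 0, 0],
  ],
)

```text
time: 24.68
tool_pos: [0.5521, 0.126, 0.3388]
eef_rot: [[-0.841, 0.194, 0.505], [0.167, 0.981, -0.099], [-0.515, 0.001, -0.857]]
force: [-0.0, 0.3, -0.2]
grip_width: 0.997
```

```bash
python3 -c "
from tgt import *
go(.11);go(0)
for c in('scene','top'):
    p=camera(c);save(p,c+'5')
    im=cv2.imread('pics/%s5.png'%c);im=im[170:370,290:490] if c=='scene' else im[110:310,200:400];cv2.imwrite('pics/%s5c.png'%c,cv2.resize(im,None,fx=3,fy=3,interpolation=cv2.INTER_CUBIC))"
```

```text
T [0.5518 0.1249 0.3389] tool d/5cm [-0.   -0.02 -0.  ] target-frame d [-0.   -0.02 -0.  ] rot/5deg [ 0.01 -0.   -0.  ] joints [  9.5  12.3  97.5 -15.7  42.  -60.2] F [-0.   0.3 -0.2] [0.5521 0.126  0.3388] 24.675
T [0.6074 0.1139 0.2447] tool d/5cm [-0.   -0.02  2.2 ] target-frame d [-0.   -0.02  2.2 ] rot/5deg [ 0.01 -0.   -0.  ] joints [  9.5  12.3  97.5 -15.7  42.  -60.2] F [-0.   0.3 -0.2] [0.5521 0.126  0.3388] 24.675
```

View pics/scene5c.png

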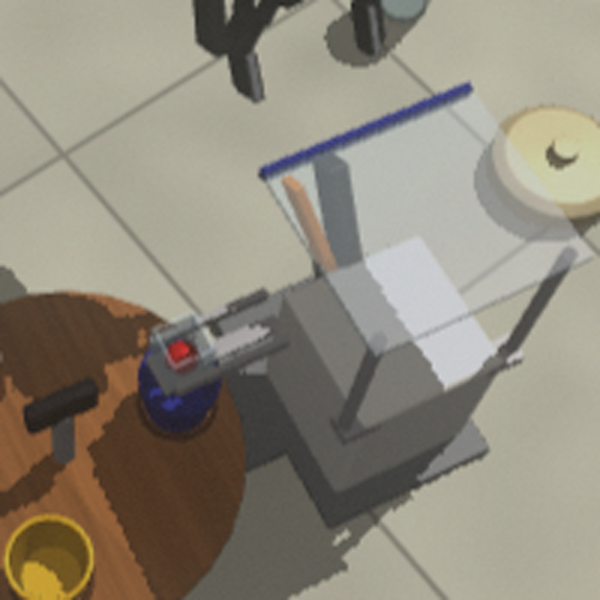

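View pics/top5c.png

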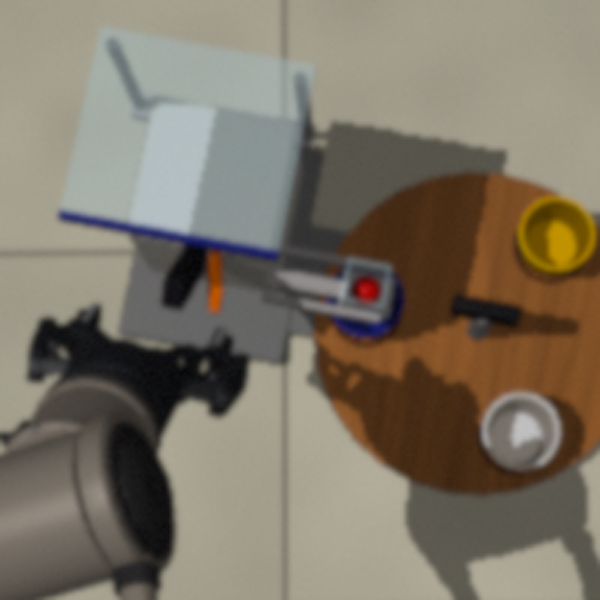

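```bash
python3 -c "
from tgt import *
A=np.array([.6228,-.1282,0])
for c in('scene','top'):
    p=camera(c)
    hsv=cv2.cvtColor(p['frame'],cv2.COLOR_RGB2HSV);m=cv2.inRange(hsv,(110,120,40),(132,255,255))
    for ang in (76.8,77.8,78.8,79.8,80.8):
        X=A+.1*np.array([np.cos(np.radians(ang)),np.sin(np.radians(ang)),0])
        S=sil(p,np.vstack([circ(X[0],X[1],.033,.079),circ(X[0],X[1],.026,.026)]))
        D=cv2.dilate(S,np.ones((15,15)));print(c,ang,'blue out',((m>0)&(S==0)&(D>0)).sum(),'in',((m>0)&(S>0)).sum())
    ang=78.8;X=A+.1*e
    im=cv2.cvtColor(p['frame'],cv2.COLOR_RGB2BGR);u=proj(p,X+[0,0,.08]);y0,x0=int(u[0])-40,int(u[1])-40
    im=cv2.resize(im[y0:y0+80,x0:x0+80],None,fx=6,fy=6,interpolation=cv2.INTER_CUBIC)
    for C in(circ(X[0],X[1],.033,.079),circ(X[0],X[1],.026,.026)):
        q=((np.array([proj(p,x)[::-1] for x in C])-[x0,y0]+.5)*6).astype(np.int32);cv2.polylines(im,[q],True,(0,255,0),1)
    cv2.imwrite('pics/cup6%s.png'%c,im)
"
python3 -c "
import cv2,numpy as np
cv2.imwrite('pics/cup6.png',cv2.resize(np.hstack([cv2.imread('pics/cup6scene.png'),cv2.imread('pics/cup6top.png')]),(800,400)))"
```

```text
scene 76.8 blue out 0 in 35
scene 77.8 blue out 0 in 35
scene 78.8 blue out 0 in 35
scene 79.8 blue out 0 in 35
scene 80.8 blue out 0 in 35
top 76.8 blue out 7 in 80
top 77.8 blue out 1 in 86
top 78.8 blue out 0 in 87
top 79.8 blue out 0 in 87
top 80.8 blue out 0 in 87
```

View pics/cup6.png

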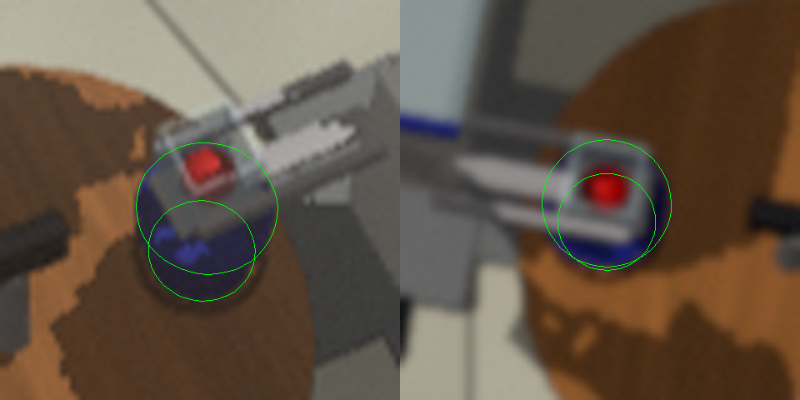

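The overlay of the predicted cup fits the blue cup under the tube in both views. Now I'll move in along the grip axis.

>>> move_arm(
  offset=[
    [0, -0.02, 0.3],
    [0, 0, 0.4],
    [0, 0, 0.4],
    [0, 0, 0.2],
    [0, 0, 0],
  ],
  delta_rot=[
    [0, 0, 0],
    [0, 0, 0],
    [0, 0, 0],
    [0, 0, 0],
    [0, 0, 0],
  ],
)

```text
time: 25.5
tool_pos: [0.5844, 0.1168, 0.2822]
eef_rot: [[-0.842, 0.195, 0.504], [0.167, 0.981, -0.101], [-0.514, -0.0, -0.858]]
force: [0.4, -0.1, 0.1]
grip_width: 0.997
```

```bash
python3 -c "
from tgt import *
go(0)
for c in('scene','top'):
    p=camera(c);save(p,c+'7')
    im=cv2.imread('pics/%s7.png'%c);im=im[170:320,330:480] if c=='scene' else im[130:280,200:350];cv2.imwrite('pics/%s7c.png'%c,cv2.resize(im,None,fx=4,fy=4,interpolation=cv2.INTER_CUBIC))"
```

```text
T [0.6074 0.1139 0.2447] tool d/5cm [-0.01  0.03  0.88] target-frame d [-0.01  0.03  0.88] rot/5deg [-0.01 -0.02 -0.01] joints [  7.9  18.5  98.5 -17.2  34.7 -59.1] F [ 0.4 -0.1  0.1] [0.5844 0.1168 0.2822] 25.5
```

View pics/scene7c.png

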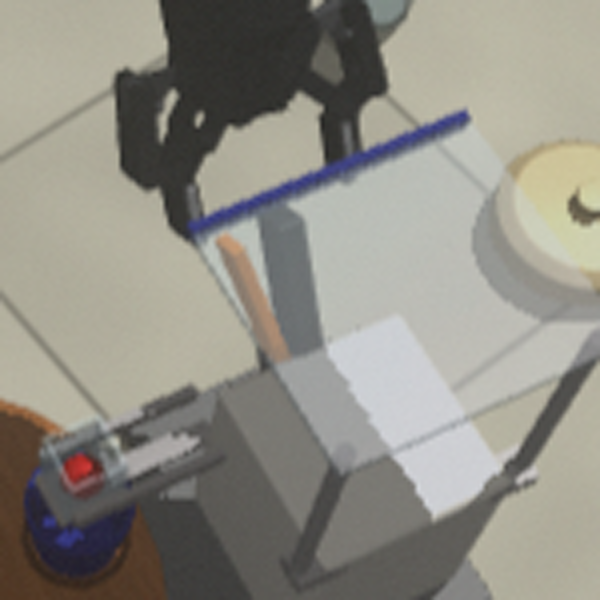

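View pics/top7c.png

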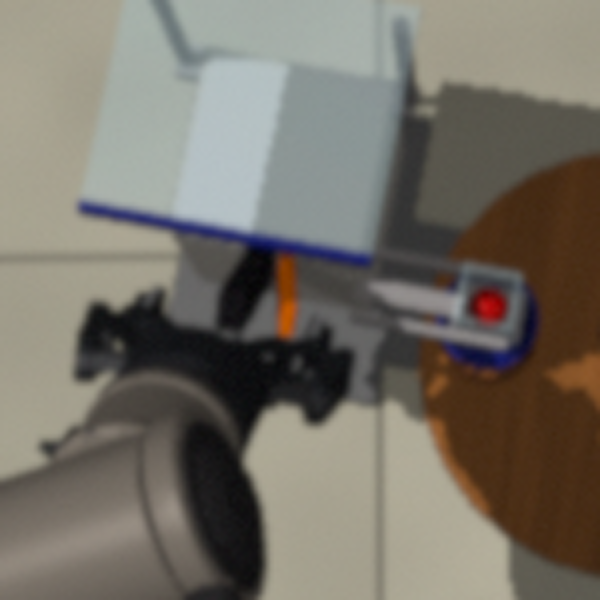

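The fingers straddle the grip and trigger, and the body is clear of the guard edge. Advancing to the squeeze pose.

>>> move_arm(
  offset=[
    [0, 0.02, 0.2],
    [0, 0, 0.3],
    [0, 0, 0.25],
    [0, 0, 0.13],
    [0, 0, 0],
    [0, 0, 0],
  ],
  delta_rot=[
    [0, 0, 0],
    [0, 0, 0],
    [0, 0, 0],
    [0, 0, 0],
    [0, 0, 0],
    [0, 0, 0],
  ],
)

```text
time: 26.35
tool_pos: [0.6069, 0.114, 0.2458]
eef_rot: [[-0.841, 0.194, 0.506], [0.167, 0.981, -0.1], [-0.515, 0.0, -0.857]]
force: [0.5, -0.3, -0.1]
grip_width: 1.001
```

```bash
python3 -c "
from tgt import *
go(0)
for c in('scene','top'):
    p=camera(c);save(p,c+'8')
    im=cv2.imread('pics/%s8.png'%c);im=im[170:320,330:480] if c=='scene' else im[130:280,200:350];cv2.imwrite('pics/%s8c.png'%c,cv2.resize(im,None,fx=4,fy=4,interpolation=cv2.INTER_CUBIC))"
```

```text
T [0.6074 0.1139 0.2447] tool d/5cm [ 0.   -0.    0.02] target-frame d [ 0.   -0.    0.02] rot/5deg [ 0.  0. -0.] joints [  7.2  23.   98.2 -18.7  30.4 -57.8] F [ 0.5 -0.3 -0.1] [0.6069 0.114  0.2458] 26.35
```

View pics/scene8c.png

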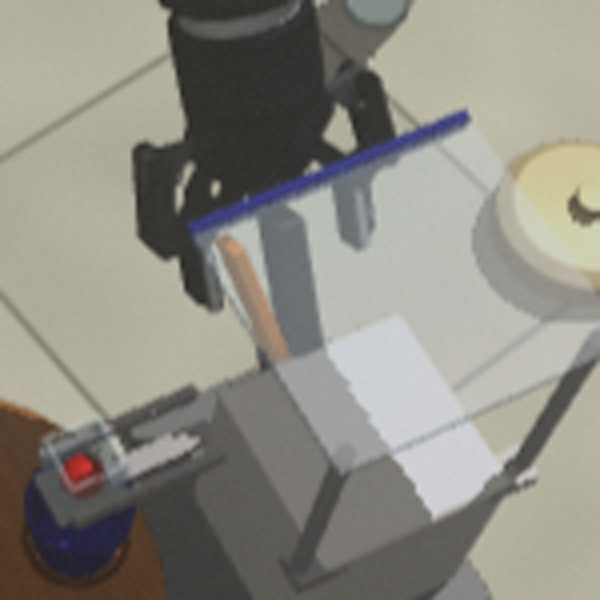

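View pics/top8c.png

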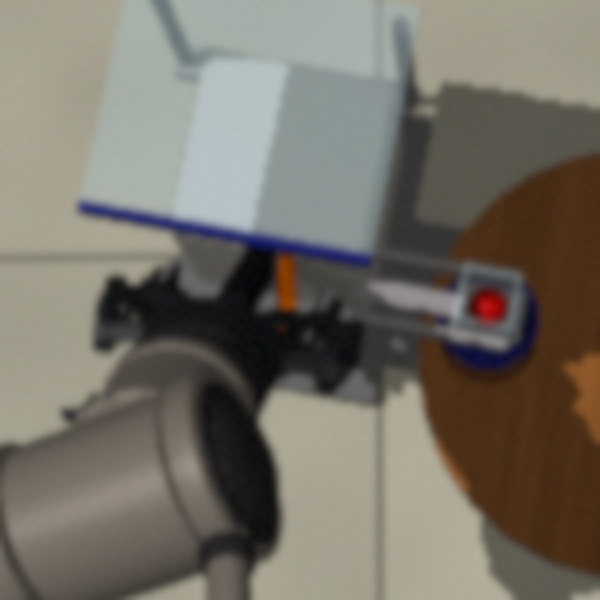

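>>> move_arm(
  offset=[
    [0, 0, 0],
    [0, 0, 0],
    [0, 0, 0],
    [0, 0, 0],
    [0, 0, 0],
    [0, 0, 0],
    [0, 0, 0],
    [0, 0, 0],
  ],
  delta_rot=[
    [0, 0, 0],
    [0, 0, 0],
    [0, 0, 0],
    [0, 0, 0],
    [0, 0, 0],
    [0, 0, 0],
    [0, 0, 0],
    [0, 0, 0],
  ],
  fingers=1,
  force=50,
)

```text
time: 27.45
tool_pos: [0.6065, 0.1135, 0.2462]
eef_rot: [[-0.841, 0.195, 0.505], [0.167, 0.981, -0.101], [-0.515, -0.001, -0.857]]
force: [-4.6, -2.3, 4.6]
grip_width: 0.325
```

```bash
python3 -c "
from tgt import *
go(0);print(state()['grip_width'])
for c in('scene','top'):
    p=camera(c);save(p,c+'9')
    im=cv2.imread('pics/%s9.png'%c);im=im[170:320,330:480] if c=='scene' else im[130:280,200:350];cv2.imwrite('pics/%s9c.png'%c,cv2.resize(im,None,fx=4,fy=4,interpolation=cv2.INTER_CUBIC))"
```

```text
T [0.6074 0.1139 0.2447] tool d/5cm [0.   0.01 0.03] target-frame d [0.   0.01 0.03] rot/5deg [-0.01 -0.   -0.  ] joints [  7.2  23.   98.2 -18.8  30.5 -57.8] F [-4.6 -2.3  4.6] [0.6065 0.1135 0.2462] 27.45
0.32524769278542665
```

View pics/scene9c.png

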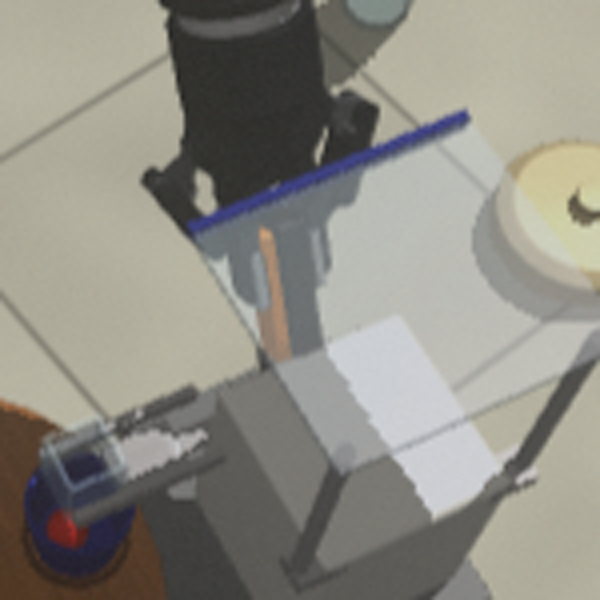

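View pics/top9c.png

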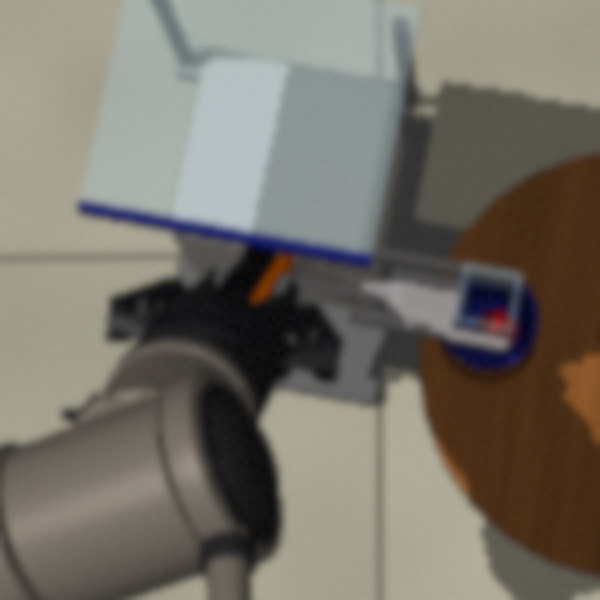

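The trigger is home against the grip: the opening reads about 28 mm against the 29 mm expected. The sweet now shows inside the blue cup at about (525, 65) in the crop. Releasing and backing out.

>>> move_arm(
  offset=[
    [0, 0, 0],
    [0, 0, 0],
    [0, 0, 0],
    [0, 0, 0],
    [0, 0, 0],
    [0, 0, 0],
    [0, 0, -0.2],
    [0, 0, -0.4],
    [0, 0, -0.6],
    [0, 0, -0.7],
    [0, 0, -0.6],
    [0, 0, -0.4],
    [0, 0, 0],
  ],
  delta_rot=[
    [0, 0, 0],
    [0, 0, 0],
    [0, 0, 0],
    [0, 0, 0],
    [0, 0, 0],
    [0, 0, 0],
    [0, 0, 0],
    [0, 0, 0],
    [0, 0, 0],
    [0, 0, 0],
    [0, 0, 0],
    [0, 0, 0],
    [0, 0, 0],
  ],
  fingers=-1,
)

```text
time: 29.18
tool_pos: [0.533, 0.1289, 0.3728]
eef_rot: [[-0.838, 0.194, 0.51], [0.166, 0.981, -0.099], [-0.519, 0.002, -0.855]]
force: [0.5, -0.2, 0.0]
grip_width: 1.003
```

```bash
python3 meas.py m10;python3 -c "
from tgt import *
go(0);print(state()['grip_width'])
for c in('scene','top'):
    p=camera(c);save(p,c+'10')
    print(c,[(n,np.round(boxes_of(n,p)[0]['pixel'],0)) for n in('mug_center','tumbler_center','dish_center') if boxes_of(n,p)])
    im=cv2.imread('pics/%s10.png'%c);im=im[170:370,250:450] if c=='scene' else im[120:320,220:420];cv2.imwrite('pics/%s10c.png'%c,cv2.resize(im,None,fx=3,fy=3,interpolation=cv2.INTER_CUBIC))"
```

```text
top blue [ 0.5956 -0.4119] 0.58 0.7 1077
top blue [ 0.6241 -0.0362] 0.24 0.58 136
top yellow [ 0.6967 -0.1933] 0.89 0.92 517
top yellow [0.6546 0.3729] 0.39 0.56 1558
scene blue [ 0.5996 -0.4166] 0.54 0.91 1734
scene blue [ 0.6556 -0.0438] 0.38 0.79 300
scene white [ 0.5288 -0.1614] 0.9 0.7 665
scene yellow [ 0.6983 -0.1953] 0.91 0.95 743
scene yellow [ 0.6504 -0.0462] 0.05 0.57 37
T [0.6074 0.1139 0.2447] tool d/5cm [-0.01  0.    2.91] target-frame d [-0.01  0.    2.91] rot/5deg [-0.01 -0.01 -0.  ] joints [ 10.3   9.1  96.6 -15.2  46.3 -60.7] F [ 0.3 -0.3  0.1] [0.5337 0.1283 0.3691] 29.575
1.0039471007142937
scene [('mug_center', array([323., 131.])), ('tumbler_center', array([157., 425.])), ('dish_center', array([220., 482.]))]
top [('mug_center', array([311., 499.])), ('tumbler_center', array([288., 146.])), ('dish_center', array([208., 166.]))]
```

View pics/scene10c.png

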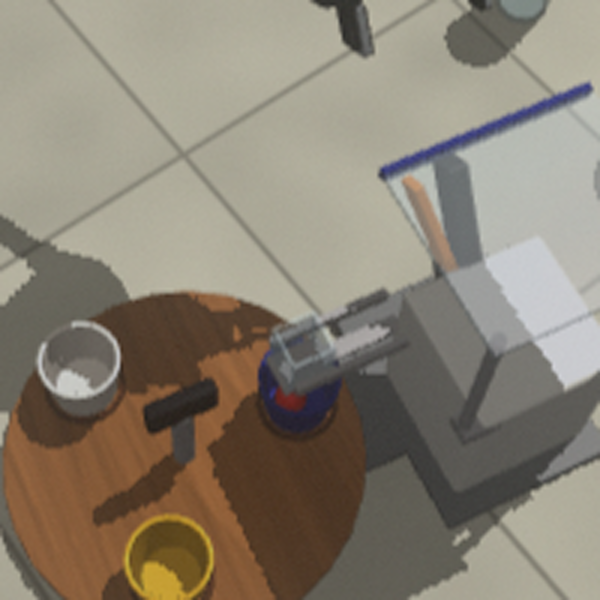

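View pics/top10.png

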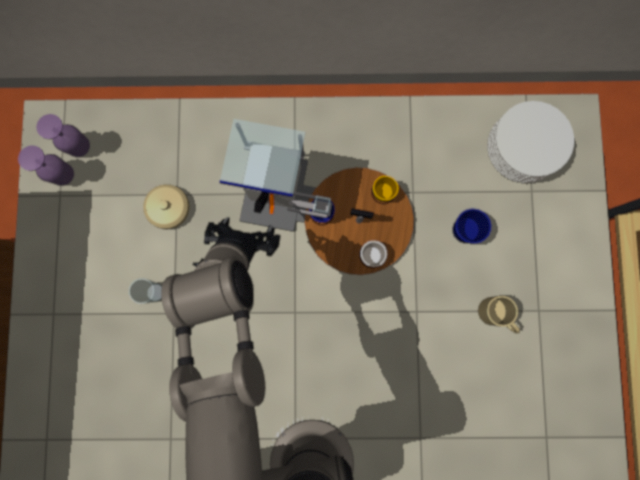

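The sweet is in the blue cup, the trigger is back at rest, and the other cups are standing. The mug, glass and dish have not moved, and the arm is clear. Handing in.

```bash
python3 -c "
from bench import *
print(finish_job())"
```

```text
the job is handed in; nothing more can be done
None
```

The job is done and handed in at about 30 s of the 64 s allowed; no verdict was reported.

I gripped the tray handle and turned the tray about 153° counter-clockwise, which brought the smaller blue cup under the tube. I then squeezed the orange trigger home along the grip's axis, released it and backed the arm out.

**Cup position:** The blue cup is partly hidden by the tube, so I placed it from the other two cups and from an overlay. The cup estimates put it at about 78.5°, against about 78.8° for the tube. Single readings ranged from 77.4° to 79.9°, which is about 2 mm either way at the cup.

**Trigger:** The gripper opening read about 28 mm when squeezed, against 29 mm expected for fully home. After release the trigger looks back at its rest position in the picture.

**Sweet:** The red sweet shows inside the blue cup in the last scene picture, and the tube is empty.

**Surroundings:** The white and yellow cups stand in their pockets. The mug, glass and dish are where they started, to within a few pixels. The robot is touching nothing, with force readings near zero.

**Checks that disagreed:** The direct fits on the half-hidden blue cup were poor and I ignored them. The handle reading of 77.7° was about 1° below the other estimates.

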